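# Lock a quarter-turn spring stud into the inclined fixture rail

### The arm

A 6-joint arm with a two-finger parallel gripper is mounted at the origin on the work surface. World frame = base frame: x ahead of the robot, y to its left, z up, the work surface at z = 0. Lengths are in m, angles in rad, forces in N, time in s.
With the tool pointing down it reaches from about 0.275 to 0.825 m from the base axis. Payload 4.9 kg.
Tool frame: the origin (TCP) lies at the very end of the fingers, on their centre line; the grasp point (between the pads) lies 19 mm behind it (manip.pinch_z is the distance from the TCP to the grasp point, in m); z points along the fingers, y is the line along which they close (so a half turn about z gives the same grasp; the last joint's range is limited). The gripper opens to 85 mm and grips with 20 to 120 N. Pads are 22 mm wide; open, the fingers measure 114 mm over their backs; the gripper's body (76 mm by 85 mm) begins 54 mm behind the grasp point. The pads swing forward as they close: fully open they stand 13 mm farther back than shut.
Start: joints at [1.093, 0.326, -0.193, 1.052, 0, 1.437], TCP at [0.185, 0.518, 0.231] pointing down, gripper open.
Joint ranges: [-2.65, 2.65], [-0.97, 1.79], [-1.3, 1.35], [-1.93, 2.1], [-1.47, 1.37], [-3.14, 3.14]. Speed limits (rad/s): [2.57, 2.57, 3.14, 3.14, 3.14, 3.14].

### API

Orientations are given as [roll, pitch, yaw] about the fixed x, y, z axes, in that order (R = Rz(yaw) Ry(pitch) Rx(roll)).
In Python, from cell import manip gives the robot as it stands. The module is installed in compiled form; this text tells all that it offers.
- The arm moves only by the tool move_arm, never from a script. Its argument "increments" is a list of rows, each an object of numbers: "x", "y", "z": the shift along the tool's x, y, z in cm; "rx", "ry", "rz": the turn, a rotation vector about the tool's x, y, z in degrees; "jaw": the opening, from -1 (shut) to 1 (fully open). In form: [{"x": .., "y": .., "z": .., "rx": .., "ry": .., "rz": .., "jaw": ..}, ...]. A call has 1 to 12 rows; each row shifts and turns the commanded pose from where the row before left it, along the tool's axes as they then stand; what a row does not reach is not made up. A row lasts 1/8 s, in which the tool goes at most 62.5 mm and 10.7 degrees, less where a joint would pass 70% of its speed; a pose out of reach is approached as far as the arm can. A call with a gripper value outside its range is refused whole. The fingers move at their own pace and stop on an object; the grip force is fixed at half the most. Time passes only in rows, so rows that do not move let the fingers close. It gives the time, the measured TCP pose, the force, the opening and the grip force at its end, in the units of the state.
- manip.get_obs(): the state, without advancing time (a new reading comes with each control period).
- manip.read_camera(name): name is "scene" or "top"; returns a dict with "frame" (420x560x3 uint8, red, green, blue), "fx", "fy", "cx", "cy" (pixels), "R" (3x3) and "t" (3): a world point X has camera coordinates R X + t. Camera axes: x right, y down, z forward; pixel columns grow to the right and rows downward; lengths in m; the calibration is good to about 2 mm. A picture is of the moment at which its call begins. There is no depth.
- manip.finish_job(): hands the job in; it is judged then, once.
The state is a dict: "time_s": time; "joints": joint angles; "joint_velocities": joint speeds; "effort": joint torques, N m; "position": TCP position; "ee_rot": TCP orientation; "force": force on the tool from outside, world axes, zero at the start; "torque": the same for the moment, N m; "finger_gap": finger opening in m; "grip_force": force on a finger pad.
Only numpy, scipy, OpenCV 4.12 (cv2) and the standard library are available. Lean on these libraries where they do the work, as an engineer would, in place of code of your own. Each camera call takes 0.05 s, during which the arm holds its last target. There are 200 camera calls.

### The job

Take the spring stud with the flat paddle handle out of the rack and put its oblong head lengthwise through the slot of the inclined rail; with the head inside, slide it along the slot until its round shoulder touches the stop block. There, press it down gently against its spring, turn it a quarter turn clockwise and let it rise so that its grooves catch the rail's lips; leave it locked, square to the rail and against the stop, and let go. Do not ram the rail or shift the stop, and leave the round-knob stud and the amber jar where they are.

Things in the scene. Friction and masses are not known exactly. Their poses are not given: they have to be found in the camera images.
- stud_mid (a point): Loose steel spring stud, 0.16 kg, upright, hung by its shoulder in one rack pocket. Point: on its axis at the underside of the round shoulder; z runs from head to handle, x along the long way of head and handle. Above: shoulder disc 40 mm across, z 0 to 6 mm; black flat paddle handle 30 (x) by 12 mm (y), z 6 to 44. Below: stem 17 mm across to z -17, then the oblong head.
- stud_head (a point): Middle of the stud's head, 21 mm under stud_mid, same axes: slab 38 (x) by 19 (y) by 8 mm. At each x end a ridge (3.5 mm wide) stands 4 mm above the slab, leaving a 7 mm wide groove between ridge and stem. Two opposite corners are cut off: inside the rail it turns only clockwise, seen from the handle, and the walls stop it at about 97 degrees.
- spring (a joint): Spring plunger 10 mm across under the stud's head, how far it is pushed in, in m: 0 free (tip 51 mm below stud_mid) to 0.018. It pushes with 1.5 N at first and 0.5 N more per mm.
- rack: Fixed grey block 76 (x) by 175 (y) by 56 mm high, standing level; origin at the centre of its underside. Two oblong pockets right through it, 46 (x) by 26 mm (y), centred at y -44 and y +44 mm; the two studs hang in them (which is in which varies), the spring stud with its x along the block's x within a few degrees.
- rail: Fixed aluminium lipped channel, 280 mm long (y), 46 wide (x), 41 deep, on a grey foot. Origin: centre of its open face, 90 mm above the bench. z points out of the slot and leans 23 degrees from vertical, roughly towards the robot; x points up the slope. Slot 22 mm wide (x -11 to 11) all along, its edges turned in as lips 3 mm thick reaching down to z -9 mm.
- rail_floor (a point): Middle of the rail's inner floor, 38 mm under its face; side walls at x -20 and 20 mm. A locked stud has its x axis along the rail's x, the lips in its grooves and, pushed up by its spring, its shoulder's underside 8 mm above the face. The head is free to turn only while the shoulder is pressed to less than 4 mm above the face.
- stop_face (a point): Steel stop block 46 by 24 by 12 mm high, clamped across the rail's face near the rail's +y end, where along it varies. This point is the middle of the lower edge of the face that looks along the rail's -y; axes as the rail's. It stays put under ordinary pushes and slips at about 60 N. A stud that touches it has its axis 20 mm to its -y side.
- knob_mid (a point): Bystander: the other stud, with a round black knob 30 mm across and 30 mm tall on a like shoulder 40 mm across; the point is on its axis at the shoulder's underside. It hangs in the other pocket of the rack.
- jar_mid (a point): Bystander: amber glass jar, 60 mm across, 85 mm high; the point is its centre.
There are look-alikes about, which are no part of the job. Leave any yellow look-alike of the part that bears stud_mid alone.

How it is judged:
By the outcome, as a careful person would: the job done as asked, in the order asked, and still so for the second after the job is handed in, with the robot touching nothing.
It also fails if it takes over 54 s, if anything falls off the work surface, if the arm or the gripper's body presses on something with over 40 N, if the wrist force passes 120 N, or if a joint passes its speed limit or range.

## Working session

There is one attempt and no reset: what is moved stays moved. The work goes in short steps, Python scripts to look and compute and a tool call to move; the robot and the scene stay as the last step left them, time stands still between calls to the robot, and variables do not carry over. Pictures are saved under pics/ and viewed, at most 10 in all, crops included, and the job is handed in when it is done.

Besides the shell and the picture viewer there is one more tool, called as name(argument=value, ...), one argument or row to a line, values as JSON. move_arm: Moves the arm, as the interface text tells. Its arguments: {"type":"object","properties":{"increments":{"type":"array"}},"required":["increments"]}

```bash
mkdir -p pics; cat > h.py <<'E'
import numpy as np, cv2
from cell import manip
from scipy.spatial.transform import Rotation as Ro
def cam(n): 
    c=manip.read_camera(n); c['R']=np.array(c['R']); c['t']=np.array(c['t']); return c
def ray(c,u,v):
    d=c['R'].T@np.array([(u-c['cx'])/c['fx'],(v-c['cy'])/c['fy'],1]); return -c['R'].T@c['t'],d/np.linalg.norm(d)
def onz(c,u,v,z):
    o,d=ray(c,u,v); return o+d*(z-o[2])/d[2]
def tri(c1,p1,c2,p2):
    o1,d1=ray(c1,*p1);o2,d2=ray(c2,*p2)
    s=np.linalg.lstsq(np.c_[d1,-d2],o2-o1,rcond=None)[0]
    a,b=o1+d1*s[0],o2+d2*s[1]; return (a+b)/2,np.linalg.norm(a-b)
def proj(c,X):
    p=c['R']@X+c['t']; return np.array([c['fx']*p[0]/p[2]+c['cx'],c['fy']*p[1]/p[2]+c['cy']])
def save(c,name,box=None):
    f=c['frame'][:,:,::-1]
    if box: x0,y0,x1,y1=box; f=f[y0:y1,x0:x1]; s=min(800/(x1-x0),600/(y1-y0)); f=cv2.resize(f,None,fx=s,fy=s,interpolation=cv2.INTER_CUBIC); print('scale',s)
    cv2.imwrite('pics/'+name,f)
E
python3 - <<'E'
from h import *
for n in('scene','top'):
    c=cam(n); save(c,n+'0.png'); print(n,-c['R'].T@c['t'],c['R'][2],c['fx']); np.save(n+'0.npy',c,allow_pickle=True)
print(manip.get_obs(),manip.pinch_z)
E
```

```text
scene [ 0.91298276 -0.31420169  0.87498555] [-0.423629    0.30083027 -0.85442356] 431.018955037202
top [ 0.33536196 -0.06522322  1.32523953] [ 0.15264586 -0.00319489 -0.98827579] 493.0698037804826
{'time_s': 0.1, 'joints': array([ 1.09281514e+00,  3.26878522e-01, -1.93490522e-01,  1.05201317e+00,
       -1.23381749e-06,  1.43660302e+00]), 'joint_velocities': array([ 0.00120814, -0.0023451 ,  0.00317674, -0.00014322,  0.00182395,
       -0.00075307]), 'effort': array([ 1.18061256e-03, -4.44237649e+01,  2.63038516e+01,  7.85700482e-03,
       -6.60884893e-05,  1.23967396e-05]), 'position': array([0.18512043, 0.51734606, 0.23057286]), 'ee_rot': array([-3.14002086e+00, -2.10954045e-04,  2.79780461e+00]), 'force': array([0.01185233, 0.18625088, 0.34969957]), 'torque': array([ 0.01613841,  0.00905348, -0.04371135]), 'grip_force': 0.0, 'finger_gap': 0.08539154461615908} 0.0187
```

View pics/scene0.png

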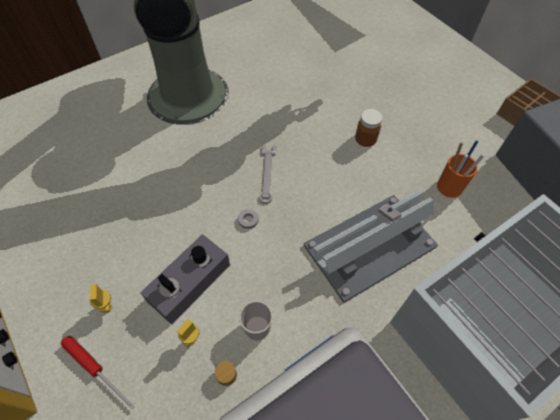

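View pics/top0.png

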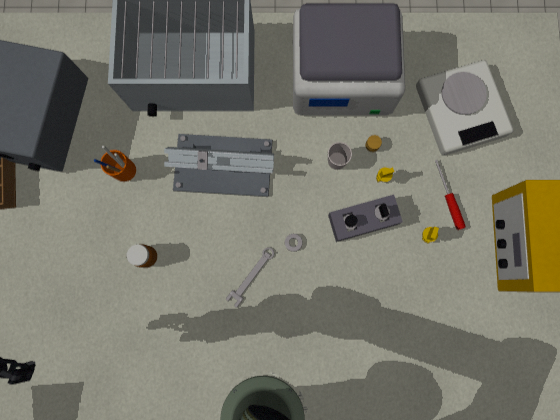

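Scene view: the rack is at about (187,278), with a paddle stud at (168,287) and a round-knob stud at (200,253). Two yellow look-alikes are at (100,297) and (189,330). The rail is at (375,235), its stop at (390,210), and the jar at (369,128). Top view: rack (365,218), rail (220,160), stop (203,160). The black-handled flat stud in the rack fits the description, so I'll confirm it in enlarged crops.

```bash
python3 - <<'E'
from h import *
L=lambda n:np.load(n+'0.npy',allow_pickle=True).item()
save(L('scene'),'c1.png',(130,225,240,325)); save(L('top'),'c2.png',(320,185,410,250)); save(L('top'),'c3.png',(155,125,285,205)); save(L('scene'),'c4.png',(295,185,445,300))
E
```

```text
scale 6.0
scale 8.88888888888889
scale 6.153846153846154
scale 5.217391304347826
```

View pics/c1.png

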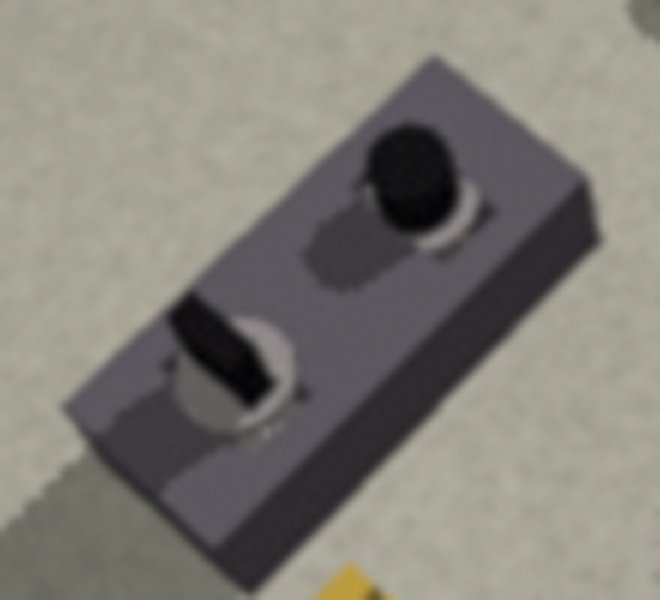

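View pics/c2.png

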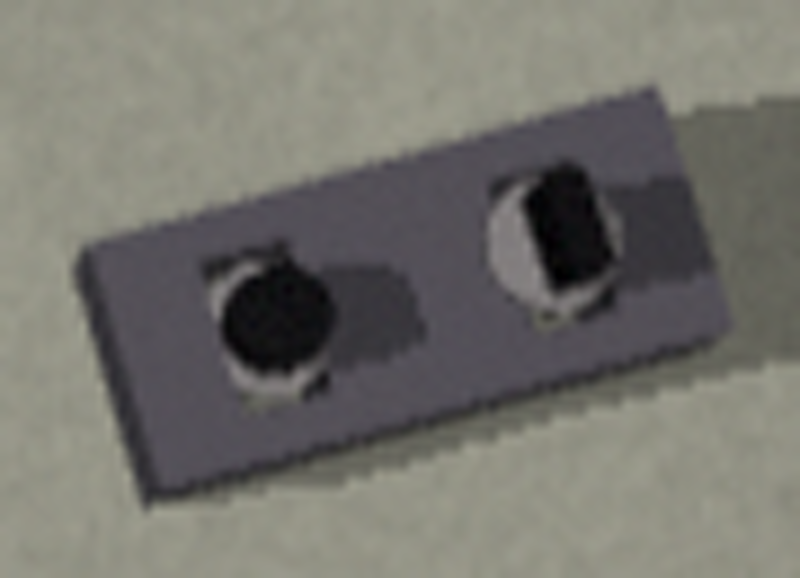

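View pics/c3.png

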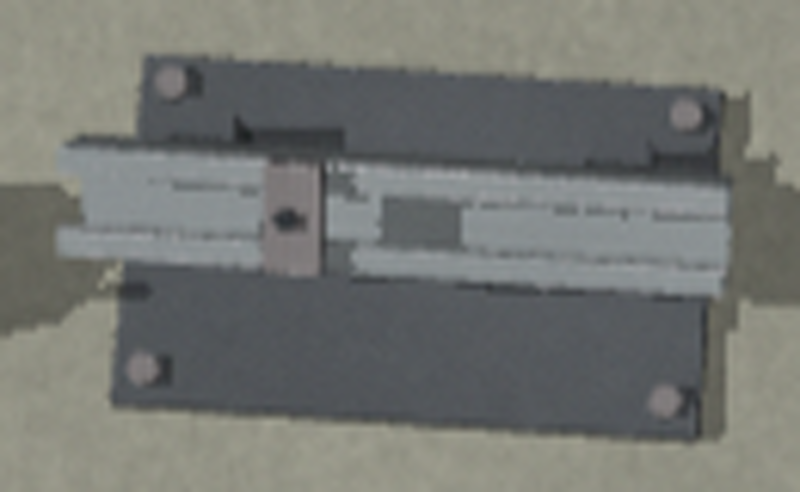

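View pics/c4.png

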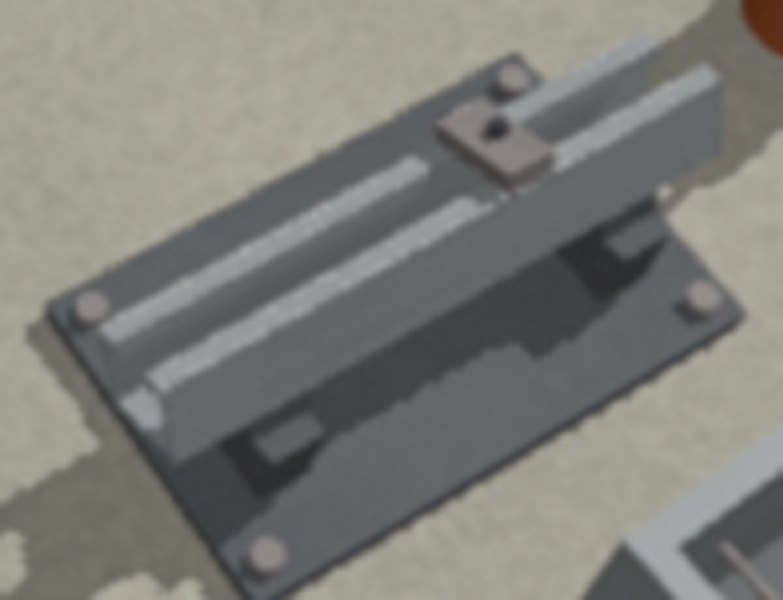

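Crops: the paddle stud is at scene (168,287) and top (384,210), and the knob stud at scene (200,253) and top (351,221). The paddle stud is black and in the rack, so it is the right one. The stop's -y edge is at top ≈(207,159), and the lips show bright in the scene view. Next I measure.

```bash
python3 - <<'E'
from h import *
L=lambda n:np.load(n+'0.npy',allow_pickle=True).item()
S,T=L('scene'),L('top')
# paddle blobs
for c,box,n in((S,(155,270,182,297),'S'),(T,(375,200,395,222),'T')):
    g=c['frame'].max(2); x0,y0,x1,y1=box; m=(g[y0:y1,x0:x1]<32).astype(np.uint8)
    k,lab,st,ce=cv2.connectedComponentsWithStats(m); i=1+st[1:,4].argmax()
    pts=np.argwhere(lab==i)[:,::-1]+[x0,y0]
    print(n,st[i],ce[i]+[x0,y0],cv2.minAreaRect(pts.astype(np.float32)))
    if n=='T':
        for z in(.1,.081): print(z,onz(c,*(ce[i]+[x0,y0]),z)); 
        q=cv2.boxPoints(cv2.minAreaRect(pts.astype(np.float32))); print([onz(c,*p,.1)[:2].round(4) for p in q])
    if n=='S': ps=ce[i]+[x0,y0]
    else: print('tri',tri(S,ps,T,ce[i]+[x0,y0]))
# rack top rect in top view
q=np.array([[80,245],[652,88],[733,330],[150,495]])/8.8889+[320,185]
P=np.array([onz(T,*p,.056) for p in q]); print('rack',P.round(4).tolist(),P.mean(0),[np.linalg.norm(P[i]-P[i-1]).round(4) for i in range(4)])
d=P[0]-P[1]; print('rack y yaw',np.degrees(np.arctan2(d[1],d[0])))
# shoulder in top: c2 circle approx center (553,245)
# rail corners
C=lambda p,o,s:np.array(p)/s+o
s=np.sin(np.radians(23))*.023
for nm,p,z in(('x-23 right',(722,297),.09-s),('x-23 left',(57,256),.09-s),('x+23 left',(62,143),.09+s),('x+23 right',(728,183),.09+s),('stop up',(325,160),.1),('stop lo',(318,276),.09)): print('T',nm,onz(T,*C(p,[155,125],6.1538),z).round(4))
for nm,p,z in(('x-23 right',(103,330),.09-s),('x+23 right',(165,390),.09+s),('x+23 left',(718,75),.09+s)): print('S',nm,onz(S,*C(p,[295,185],5.217),z).round(4))
E
```

```text
S [  4   5  16  17 128] [166.28125 283.0625 ] ((166.25001525878906, 283.2500305175781), (19.091880798339844, 7.0710673332214355), 45.0)
T [ 4  4 10 13 86] [383.41860465 210.09302326] ((383.35003662109375, 210.0500030517578), (12.332881927490234, 6.957010269165039), 71.56504821777344)
0.1 [ 0.52186821 -0.30530502  0.1       ]
0.081 [ 0.5247604  -0.30902801  0.081     ]
[array([ 0.5341, -0.2923]), array([ 0.5397, -0.3091]), array([ 0.5099, -0.318 ]), array([ 0.5043, -0.3012])]
tri (array([ 0.52512125, -0.31015533,  0.07772637]), np.float64(0.0009995185074166842))
rack [[0.5223, -0.172, 0.056], [0.5688, -0.3412, 0.056], [0.4969, -0.3624, 0.056], [0.4489, -0.1913, 0.056]] [ 0.50922168 -0.26672539  0.056     ] [np.float64(0.0759), np.float64(0.1754), np.float64(0.0749), np.float64(0.1777)]
rack y yaw 105.35012434606416
T x-23 right [ 0.6215 -0.025   0.081 ]
T x-23 left [0.6395 0.2545 0.081 ]
T x+23 left [0.6834 0.2495 0.099 ]
T x+23 right [ 0.6658 -0.0279  0.099 ]
T stop up [0.6757 0.1397 0.1   ]
T stop lo [0.6286 0.1431 0.09  ]
S x-23 right [ 0.6299 -0.025   0.081 ]
S x+23 right [ 0.6698 -0.0274  0.099 ]
S x+23 left [0.6859 0.2489 0.099 ]
```

move_arm(
  increments=[
    {"x":-3.74,"y":-4.15,"jaw":0},
    {"x":-3.74,"y":-4.15,"jaw":0},
    {"x":-3.74,"y":-4.15,"jaw":0},
    {"x":-3.74,"y":-4.15,"jaw":0},
    {"x":-3.74,"y":-4.15,"jaw":0},
    {"x":-3.74,"y":-4.15,"jaw":0},
    {"x":-3.74,"y":-4.15,"jaw":0},
    {"x":-3.74,"y":-4.15,"jaw":0},
    {"x":-3.74,"y":-4.15,"jaw":0},
    {"x":-3.74,"y":-4.15,"jaw":0},
    {"x":-3.74,"y":-4.15,"jaw":0},
    {"x":-3.74,"y":-4.15,"jaw":0},
  ],
)

```text
validation failed for argument at $.in...
```

move_arm(
  increments=[
    {"x":-3.74,"y":-4.15,"jaw":0},
    {"x":-3.74,"y":-4.15,"jaw":0},
    {"x":-3.74,"y":-4.15,"jaw":0},
    {"x":-3.74,"y":-4.15,"jaw":0},
    {"rz":-9,"z":2,"jaw":0},
    {"rz":-9,"z":2,"jaw":0},
    {"rz":-9,"z":2,"jaw":0},
    {"rz":-8.7,"z":0,"jaw":0},
    {"jaw":0},
  ],
)

```text
validation failed for argument at $.in...
```

```bash
cat >> h.py <<'E'
def state():
    o=manip.get_obs(); return o,np.array(o['position']),Ro.from_euler('xyz',o['ee_rot'])
def todelta(P,Rt=None):
    o,p,R=state(); print('t',o['time_s'],'pos',p.round(4),'eul',np.degrees(o['ee_rot']).round(1),'j',o['joints'].round(2),'gap',round(o['finger_gap'],4),'F',np.round(o['force'],1))
    print('shift tool cm',(R.inv().apply(np.array(P)-p)*100).round(2)); 
    if Rt is not None: print('rotvec deg',np.degrees((R.inv()*Rt).as_rotvec()).round(2))
E
python3 - <<'E'
from h import *
todelta([.524,-.3095,.066],Ro.from_euler('xyz',[180,0,196],degrees=True))
c=cam('top'); save(c,'t1.png',(300,150,440,255))
# lip edges in the initial scene view: vertical scan per column
S=np.load('scene0.npy',allow_pickle=True).item(); g=cv2.cvtColor(S['frame'],cv2.COLOR_RGB2GRAY).astype(float)
for u in (322,330,338,346,354,362,370): print(u,g[210:275,u].astype(int).tolist())
E
```

```text
t 0.1 pos [0.1851 0.5173 0.2306] eul [-179.9   -0.   160.3] j [ 1.09  0.33 -0.19  1.05 -0.    1.44] gap 0.0854 F [0.  0.2 0.3]
shift tool cm [-59.78 -66.4   16.55]
rotvec deg [ -0.08  -0.04 -35.7 ]
scale 5.714285714285714
322 [161, 162, 162, 161, 160, 161, 162, 166, 165, 162, 162, 163, 163, 161, 161, 162, 164, 163, 162, 163, 161, 163, 149, 112, 95, 95, 97, 97, 97, 97, 98, 101, 122, 155, 160, 155, 149, 134, 112, 103, 99, 95, 92, 91, 90, 93, 100, 100, 102, 129, 147, 152, 152, 152, 153, 151, 139, 103, 75, 64, 58, 61, 78, 95, 106]
330 [162, 162, 162, 163, 165, 167, 165, 163, 165, 166, 164, 166, 165, 163, 160, 160, 163, 160, 135, 109, 99, 97, 98, 97, 95, 97, 95, 108, 141, 162, 156, 152, 150, 133, 107, 100, 99, 93, 92, 90, 90, 98, 128, 150, 153, 157, 153, 131, 109, 101, 101, 102, 102, 103, 103, 103, 101, 102, 102, 102, 103, 102, 94, 77, 66]
338 [164, 170, 171, 172, 168, 166, 169, 170, 170, 169, 166, 163, 164, 159, 130, 102, 95, 95, 96, 96, 96, 97, 98, 113, 140, 155, 153, 153, 141, 115, 104, 101, 96, 92, 91, 88, 91, 113, 145, 152, 151, 152, 143, 120, 105, 102, 101, 101, 102, 103, 101, 103, 
[... 561 characters left out ...]
1, 101, 101, 99, 99, 101, 101, 100, 85, 68, 63, 61, 67, 79, 90, 95, 97, 94, 75, 57, 48, 53, 63, 71]
362 [158, 127, 98, 93, 93, 95, 95, 94, 94, 96, 113, 144, 158, 153, 151, 141, 115, 102, 99, 96, 91, 90, 89, 96, 120, 145, 151, 152, 152, 143, 117, 102, 101, 100, 100, 101, 100, 100, 101, 99, 99, 100, 102, 102, 95, 76, 70, 67, 68, 68, 67, 68, 66, 67, 67, 67, 71, 83, 97, 102, 101, 100, 101, 99, 99]
370 [93, 93, 94, 94, 95, 97, 114, 143, 153, 154, 151, 129, 107, 101, 100, 95, 92, 90, 93, 110, 135, 155, 154, 153, 146, 133, 108, 100, 101, 101, 101, 101, 102, 101, 100, 100, 100, 100, 103, 97, 85, 71, 67, 69, 69, 69, 70, 69, 69, 69, 69, 70, 82, 97, 102, 103, 102, 102, 101, 101, 101, 100, 100, 101, 99]
```

View pics/t1.png

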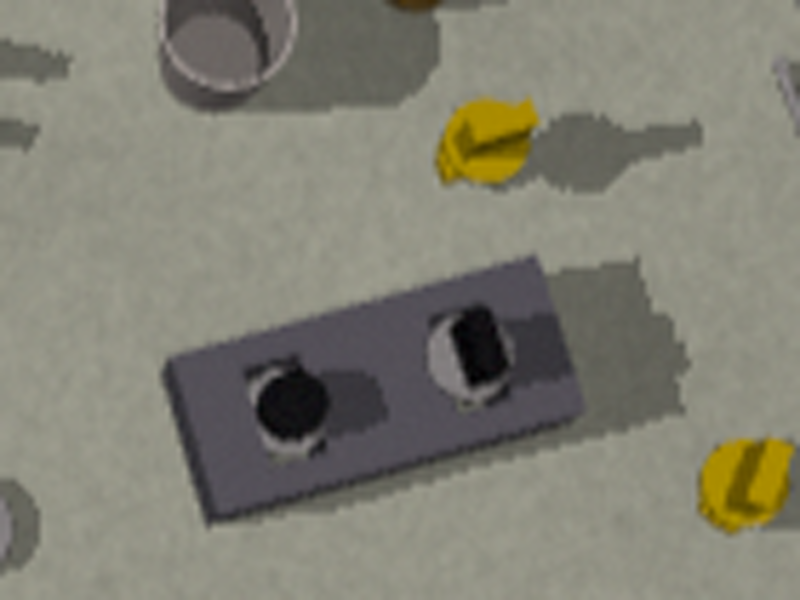

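The picture shows that the arm has not moved, because both move calls were refused. The rack, paddle stud and yellow look-alikes are unchanged. I'll try again with every key present, on a single row first.

move_arm(
  increments=[
    {"x":-3.74,"y":-4.15,"z":0,"rx":0,"ry":0,"rz":0,"jaw":0},
  ],
)

```text
time_s: 0.28
position: [0.2065, 0.4676, 0.2306]
ee_rot: [3.141, -0.0, 2.802]
force: [1.2, -0.9, 0.7]
finger_gap: 0.0699
grip_force: 0.0
```

move_arm(
  increments=[
    {"x":-3.74,"y":-4.15,"z":0,"rx":0,"ry":0,"rz":0,"jaw":0},
    {"x":-3.74,"y":-4.15,"z":0,"rx":0,"ry":0,"rz":0,"jaw":0},
    {"x":-3.74,"y":-4.15,"z":0,"rx":0,"ry":0,"rz":0,"jaw":0},
    {"x":-3.74,"y":-4.15,"z":0,"rx":0,"ry":0,"rz":0,"jaw":0},
    {"x":-3.74,"y":-4.15,"z":0,"rx":0,"ry":0,"rz":0,"jaw":0},
    {"x":-3.74,"y":-4.15,"z":0,"rx":0,"ry":0,"rz":0,"jaw":0},
    {"x":-3.74,"y":-4.15,"z":0,"rx":0,"ry":0,"rz":0,"jaw":0},
    {"x":-3.74,"y":-4.15,"z":0,"rx":0,"ry":0,"rz":0,"jaw":0},
    {"x":-3.74,"y":-4.15,"z":0,"rx":0,"ry":0,"rz":0,"jaw":0},
    {"x":-3.74,"y":-4.15,"z":0,"rx":0,"ry":0,"rz":0,"jaw":0},
    {"x":-3.74,"y":-4.15,"z":0,"rx":0,"ry":0,"rz":0,"jaw":0},
  ],
)

```text
time_s: 1.65
position: [0.4404, -0.1042, 0.2312]
ee_rot: [3.141, 0.0, 2.797]
force: [1.1, 0.9, -0.2]
finger_gap: 0.0425
grip_force: 0.0
```

move_arm(
  increments=[
    {"x":-3.74,"y":-4.15,"z":0,"rx":0,"ry":0,"rz":0,"jaw":0},
    {"x":-3.74,"y":-4.15,"z":0,"rx":0,"ry":0,"rz":0,"jaw":0},
    {"x":-3.74,"y":-4.15,"z":0,"rx":0,"ry":0,"rz":0,"jaw":0},
    {"x":-3.74,"y":-4.15,"z":0,"rx":0,"ry":0,"rz":0,"jaw":0},
    {"x":0,"y":0,"z":2,"rx":0,"ry":0,"rz":-9,"jaw":0},
    {"x":0,"y":0,"z":2,"rx":0,"ry":0,"rz":-9,"jaw":0},
    {"x":0,"y":0,"z":2,"rx":0,"ry":0,"rz":-9,"jaw":0},
    {"x":0,"y":0,"z":0,"rx":0,"ry":0,"rz":-8.7,"jaw":0},
    {"x":0,"y":0,"z":0,"rx":0,"ry":0,"rz":0,"jaw":0},
  ],
)

```text
time_s: 2.78
position: [0.5247, -0.3088, 0.1707]
ee_rot: [3.141, -0.001, -2.864]
force: [0.6, 0.6, -0.2]
finger_gap: 0.0427
grip_force: 0.0
```

```bash
python3 - <<'E'
from h import *
todelta([.524,-.3095,.066],Ro.from_euler('xyz',[180,0,196],degrees=True))
# lip edges from initial scene profile: half-level crossings
S=np.load('scene0.npy',allow_pickle=True).item(); g=cv2.cvtColor(S['frame'],cv2.COLOR_RGB2GRAY).astype(float)
s23=np.sin(np.radians(23)); E={-23:[],-11:[],11:[],23:[]}
for u in range(324,374,2):
    v0=int(243-(u-322)*.65)-5; p=g[v0:v0+42,u]; lv=126; e=[]
    for i in range(len(p)-1):
        if (p[i]-lv)*(p[i+1]-lv)<0: e.append((v0+i+(lv-p[i])/(p[i+1]-p[i]),p[i+1]>p[i]))
    while e and not e[0][1]: e.pop(0)
    if len(e)>=4 and [b for _,b in e[:4]]==[True,False,True,False]:
        for k,(v,_) in zip((-23,-11,11,23),e): E[k].append(onz(S,u,v,.09+k*s23/1000)[:2])
for k,a in E.items():
    a=np.array(a); f=np.polyfit(a[:,1],a[:,0],1); x=np.polyval(f,.1125)
    print(k,len(a),'slope',f[0].round(4),'x@y=.1125',x.round(4),'origin x',(x-k/1000*np.cos(np.radians(23))).round(4),'rms',np.std(a[:,0]-np.polyval(f,a[:,1])).round(4))
E
```

```text
t 2.775 pos [ 0.5247 -0.3088  0.1707] eul [ 179.9   -0.  -164.1] j [-0.65  0.48 -0.12  0.97 -0.   -0.93] gap 0.0427 F [ 0.6  0.6 -0.2]
shift tool cm [ 0.07 -0.06 10.47]
rotvec deg [ 0.05 -0.04 -0.1 ]
-23 23 slope 0.0682 x@y=.1125 0.6349 origin x 0.6561 rms 0.0003
-11 23 slope 0.0651 x@y=.1125 0.6468 origin x 0.6569 rms 0.0002
11 23 slope 0.0673 x@y=.1125 0.6665 origin x 0.6564 rms 0.0003
23 23 slope 0.0695 x@y=.1125 0.6786 origin x 0.6574 rms 0.0003
```

move_arm(
  increments=[
    {"x":0.07,"y":-0.06,"z":4,"rx":0,"ry":0,"rz":0,"jaw":0},
    {"x":0,"y":0,"z":3,"rx":0,"ry":0,"rz":0,"jaw":0},
    {"x":0,"y":0,"z":2,"rx":0,"ry":0,"rz":0,"jaw":0},
    {"x":0,"y":0,"z":1.4,"rx":0,"ry":0,"rz":0,"jaw":0},
    {"x":0,"y":0,"z":0,"rx":0,"ry":0,"rz":0,"jaw":0},
  ],
)

```text
time_s: 3.4
position: [0.524, -0.3094, 0.0666]
ee_rot: [3.14, -0.001, -2.863]
force: [0.2, -0.1, 0.5]
finger_gap: 0.0425
grip_force: 0.0
```

move_arm(
  increments=[
    {"x":0,"y":0,"z":0,"rx":0,"ry":0,"rz":0,"jaw":-1},
    {"x":0,"y":0,"z":0,"rx":0,"ry":0,"rz":0,"jaw":-1},
    {"x":0,"y":0,"z":0,"rx":0,"ry":0,"rz":0,"jaw":-1},
    {"x":0,"y":0,"z":0,"rx":0,"ry":0,"rz":0,"jaw":-1},
    {"x":0,"y":0,"z":0,"rx":0,"ry":0,"rz":0,"jaw":-1},
  ],
)

```text
time_s: 4.03
position: [0.5253, -0.3104, 0.0685]
ee_rot: [-3.14, 0.001, -2.862]
force: [-0.5, 0.3, 6.1]
finger_gap: 0.011
grip_force: 59.1
```

move_arm(
  increments=[
    {"x":0,"y":0,"z":-1,"rx":0,"ry":0,"rz":0,"jaw":-1},
    {"x":0,"y":0,"z":-3,"rx":0,"ry":0,"rz":0,"jaw":-1},
    {"x":0,"y":0,"z":-5,"rx":0,"ry":0,"rz":0,"jaw":-1},
    {"x":0,"y":0,"z":-5,"rx":0,"ry":0,"rz":0,"jaw":-1},
    {"x":0,"y":0,"z":0,"rx":0,"ry":0,"rz":0,"jaw":-1},
  ],
)

```text
time_s: 4.65
position: [0.5265, -0.3113, 0.2122]
ee_rot: [-3.135, 0.005, -2.862]
force: [0.4, -0.4, -1.6]
finger_gap: 0.0111
grip_force: 58.7
```

```bash
python3 - <<'E'
from h import *
th=np.arctan(.0673); y=np.array([np.sin(th),np.cos(th),0]); c,s=np.cos(np.radians(23)),np.sin(np.radians(23))
x0=np.array([np.cos(th),-np.sin(th),0]); z=np.array([0,0,c])-s*x0; x=np.cross(y,z); np.savez('rail.npz',y=y,z=z,x=x)
Rt=Ro.from_matrix(np.c_[-y,x*-1*-1,0*z][:, :2].tolist() if 0 else np.c_[-y,np.cross(-z,-y),-z])
print('x',x,'toolY',Rt.as_matrix()[:,1])
O=np.array([.6557,.1125,.09])
# stud_mid = TCP + ~8mm along tool z (pads at 19)
P=O+y*-.05+z*(.058+.006+.045); todelta(P,Rt)
S=cam('scene'); save(S,'g1.png',(110,150,260,260)); np.save('s1.npy',S,allow_pickle=True); np.save('t1.npy',cam('top'),allow_pickle=True)
E
```

```text
x [ 0.91842729 -0.06181016  0.39073113] toolY [-0.91842729  0.06181016 -0.39073113]
t 4.65 pos [ 0.5265 -0.3113  0.2122] eul [-179.6    0.3 -164. ] j [-0.65  0.45 -0.06  1.05 -0.   -0.93] gap 0.0111 F [ 0.4 -0.4 -1.6]
shift tool cm [-18.39  33.94   2.05]
rotvec deg [ 19.55 -14.05 -69.14]
scale 5.333333333333333
```

View pics/g1.png

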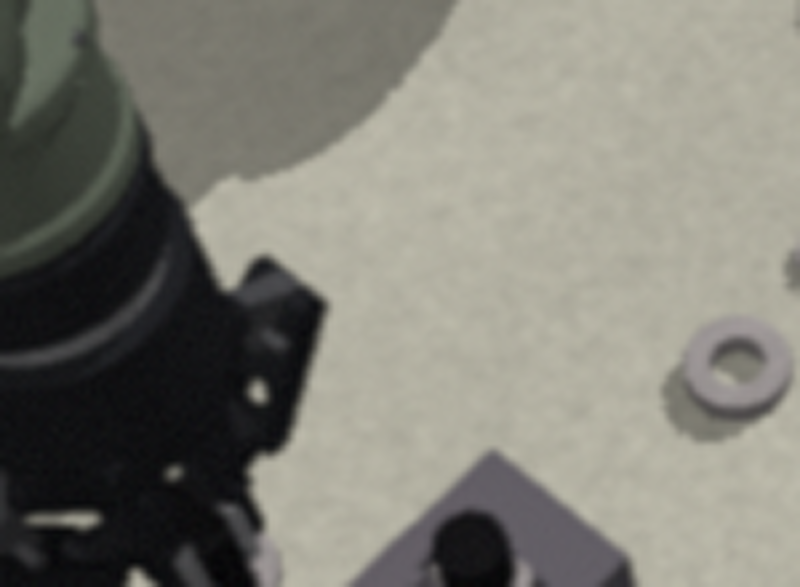

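The crop shows the gripper lifted above the rack at (470,530), with the knob stud still in place; the held stud is hidden at the lower edge. The -1.6 N matches the stud's weight, so it is held. Next I turn to the rail's orientation.

move_arm(
  increments=[
    {"x":0,"y":0,"z":0,"rx":2.44,"ry":-1.76,"rz":-8.64,"jaw":-1},
    {"x":0,"y":0,"z":0,"rx":2.44,"ry":-1.76,"rz":-8.64,"jaw":-1},
    {"x":0,"y":0,"z":0,"rx":2.44,"ry":-1.76,"rz":-8.64,"jaw":-1},
    {"x":0,"y":0,"z":0,"rx":2.44,"ry":-1.76,"rz":-8.64,"jaw":-1},
    {"x":0,"y":0,"z":0,"rx":2.44,"ry":-1.76,"rz":-8.64,"jaw":-1},
    {"x":0,"y":0,"z":0,"rx":2.44,"ry":-1.76,"rz":-8.64,"jaw":-1},
    {"x":0,"y":0,"z":0,"rx":2.44,"ry":-1.76,"rz":-8.64,"jaw":-1},
    {"x":0,"y":0,"z":0,"rx":2.44,"ry":-1.76,"rz":-8.64,"jaw":-1},
    {"x":0,"y":0,"z":0,"rx":0,"ry":0,"rz":0,"jaw":-1},
  ],
)

```text
time_s: 5.88
position: [0.5223, -0.3089, 0.2046]
ee_rot: [-2.751, 0.009, -1.641]
force: [-0.2, 0.3, -1.3]
finger_gap: 0.0112
grip_force: 58.7
```

```bash
cat >> h.py <<'E'
try:
    _r=np.load('rail.npz'); ry,rz,rx=_r['y'],_r['z'],_r['x']; RT=Ro.from_matrix(np.c_[-ry,-rx,-rz]); O=np.array([.6557,.1125,.09])
except Exception: pass
def railpos(P): return np.array([rx,ry,rz])@(np.array(P)-O)*1000
E
python3 - <<'E'
from h import *
todelta(O-.03*ry+.0875*rz,RT); print(O-.03*ry+.0875*rz)
E
```

```text
t 5.875 pos [ 0.5223 -0.3089  0.2046] eul [-157.6    0.5  -94. ] j [-0.79  0.23 -0.47  0.57  0.26 -2.25] gap 0.0112 F [-0.2  0.3 -1.3]
shift tool cm [-39.94  -4.97   6.11]
rotvec deg [ 0.64  0.38 -0.37]
[0.61957375 0.08486343 0.17054417]
```

move_arm(
  increments=[
    {"x":-5,"y":-0.62,"z":0,"rx":0,"ry":0,"rz":0,"jaw":-1},
    {"x":-5,"y":-0.62,"z":0,"rx":0,"ry":0,"rz":0,"jaw":-1},
    {"x":-5,"y":-0.62,"z":0,"rx":0,"ry":0,"rz":0,"jaw":-1},
    {"x":-5,"y":-0.62,"z":0,"rx":0,"ry":0,"rz":0,"jaw":-1},
    {"x":-5,"y":-0.62,"z":0,"rx":0,"ry":0,"rz":0,"jaw":-1},
    {"x":-5,"y":-0.62,"z":0,"rx":0,"ry":0,"rz":0,"jaw":-1},
    {"x":-5,"y":-0.62,"z":0,"rx":0,"ry":0,"rz":0,"jaw":-1},
    {"x":-4.9,"y":-0.63,"z":2,"rx":0.6,"ry":0.4,"rz":-0.4,"jaw":-1},
    {"x":0,"y":0,"z":3.5,"rx":0,"ry":0,"rz":0,"jaw":-1},
    {"x":0,"y":0,"z":0,"rx":0,"ry":0,"rz":0,"jaw":-1},
  ],
)

```text
time_s: 7.12
position: [0.616, 0.0847, 0.1738]
ee_rot: [-2.744, -0.004, -1.635]
force: [0.2, -0.1, -2.0]
finger_gap: 0.0114
grip_force: 58.7
```

```bash
python3 - <<'E'
from h import *
todelta(O-.03*ry+.0875*rz,RT); o,p,R=state()
S=cam('scene'); np.save('s2.npy',S,allow_pickle=True); T=cam('top'); np.save('t2.npy',T,allow_pickle=True)
zt=R.apply([0,0,1])
for n,c in(('S',S),('T',T)): print(n,'tcp',proj(c,p),'mid',proj(c,p+.0125*zt),'head',proj(c,p+.0335*zt),'tip',proj(c,p+.0635*zt))
u,v=proj(S,p+.0335*zt).astype(int); save(S,'s2.png',(u-60,v-45,u+60,v+45)); print(u,v)
E
```

```text
t 7.125 pos [0.616  0.0847 0.1738] eul [-157.2   -0.3  -93.7] j [ 0.04  0.25 -0.55  0.37 -0.04 -1.48] gap 0.0114 F [ 0.2 -0.1 -2. ]
shift tool cm [-0.04 -0.2   0.44]
rotvec deg [ 0.22 -0.16  0.27]
S tcp [358.86129681 193.41344643] mid [359.33960433 198.42258156] head [360.12401657 206.63743656] tip [361.2048105  217.95618579]
T tcp [225.24095505 166.82977877] mid [226.02556638 166.01527387] head [227.30838737 164.68357759] tip [229.06797169 162.85695339]
scale 6.666666666666667
360 206
```

View pics/s2.png

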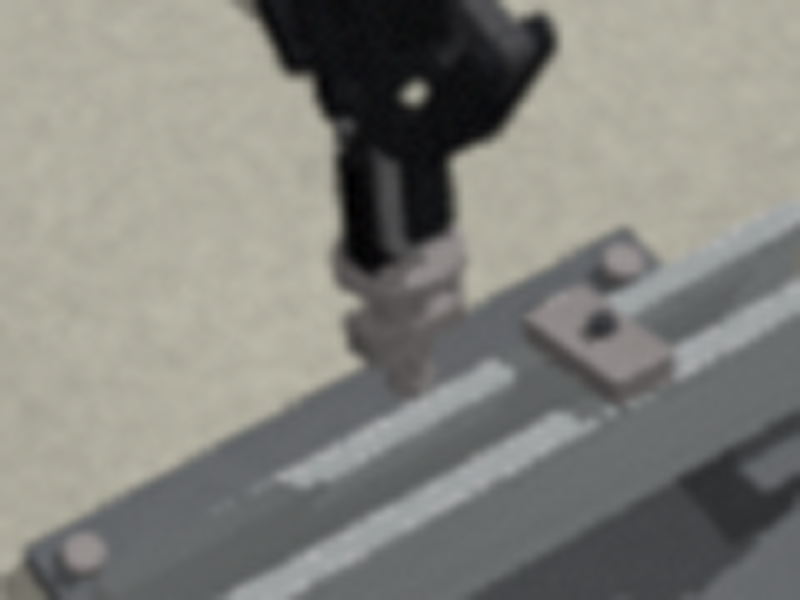

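The crop shows the stud gripped straight. Its shoulder is at crop (398,270) and its plunger tip at crop (412,392), which is px (361.8,219.8). That is about 2 px lower than projected, a scene-camera bias that would put the rail at x≈0.653 and agrees with the top view. Lower carefully so the plunger tip reaches the slot, then compare both in the same image.

move_arm(
  increments=[
    {"x":0,"y":0,"z":1,"rx":0.2,"ry":-0.1,"rz":0.2,"jaw":-1},
    {"x":0,"y":0,"z":1,"rx":0,"ry":0,"rz":0,"jaw":-1},
    {"x":0,"y":0,"z":0,"rx":0,"ry":0,"rz":0,"jaw":-1},
  ],
)

```text
time_s: 7.6
position: [0.626, 0.0826, 0.1586]
ee_rot: [-2.734, -0.001, -1.638]
force: [0.3, -0.2, -1.4]
finger_gap: 0.0113
grip_force: 58.8
```

```bash
python3 - <<'E'
from h import *
todelta(O-.03*ry+.0875*rz,RT); o,p,R=state(); print('rail',railpos(p).round(1))
S=cam('scene'); T=cam('top'); np.save('s3.npy',S,allow_pickle=True); np.save('t3.npy',T,allow_pickle=True)
zt=R.apply([0,0,1]); print('tip',proj(S,p+.0635*zt),'mid',proj(S,p+.0125*zt))
f=S['frame'].astype(int); g=f.sum(2)//3; rb=f[:,:,0]-f[:,:,2]
u,v=proj(S,p+.0335*zt).astype(int); print(u,v)
print('gray',); 
for r in range(v-14,v+26): print(r,g[r,u-14:u+20].tolist())
E
```

```text
t 7.6 pos [0.626  0.0826 0.1586] eul [-1.567e+02 -1.000e-01 -9.390e+01] j [ 0.03  0.29 -0.56  0.32 -0.04 -1.48] gap 0.0113 F [ 0.3 -0.2 -1.4]
shift tool cm [-0.18  0.13 -1.36]
rotvec deg [-0.33 -0.06  0.02]
rail [  1.4 -31.9  74. ]
tip [362.50498964 225.74784509] mid [360.51616365 206.57784118]
361 214
gray
200 [176, 175, 174, 172, 152, 78, 14, 7, 8, 14, 34, 61, 76, 73, 49, 24, 17, 19, 21, 17, 25, 60, 120, 166, 173, 170, 167, 166, 168, 167, 167, 165, 165, 168]
201 [177, 177, 174, 171, 150, 85, 24, 6, 9, 14, 30, 56, 73, 73, 51, 24, 19, 19, 19, 17, 20, 52, 113, 165, 175, 170, 168, 168, 168, 171, 171, 167, 159, 150]
202 [178, 178, 176, 172, 154, 97, 35, 6, 9, 11, 26, 53, 71, 72, 51, 27, 20, 20, 20, 20, 23, 54, 114, 166, 176, 173, 170, 169, 169, 169, 166, 155, 133, 117]
203 [178, 178, 176, 173, 154, 96, 36, 8, 6, 10, 27, 50, 70, 74, 57, 27, 17, 18, 21, 22, 41, 79, 126, 163, 174, 173, 170, 168, 163, 152, 134, 119, 106, 101]
204 [177, 176, 175, 170, 145, 85, 26, 4, 5, 10, 24, 49, 70, 76, 61, 31, 17, 18, 36, 55, 78, 114, 139, 157, 169, 169, 161, 150, 131, 117, 107, 101, 100, 101]
205 [173, 
[... 5012 characters left out ...]
108, 108, 108, 108, 108, 108]
236 [95, 98, 99, 98, 96, 95, 95, 94, 93, 96, 106, 120, 135, 147, 155, 160, 162, 162, 165, 165, 161, 144, 125, 115, 109, 107, 108, 107, 108, 108, 107, 107, 108, 108]
237 [96, 96, 97, 94, 96, 95, 94, 97, 108, 122, 142, 161, 162, 160, 160, 160, 163, 164, 161, 147, 129, 113, 106, 107, 107, 107, 108, 107, 107, 107, 109, 109, 108, 108]
238 [96, 96, 95, 95, 93, 97, 103, 116, 142, 160, 164, 166, 163, 163, 163, 162, 157, 144, 128, 116, 109, 106, 107, 107, 107, 108, 107, 108, 107, 108, 109, 109, 108, 107]
239 [95, 95, 94, 94, 99, 114, 132, 142, 159, 164, 161, 161, 160, 166, 168, 151, 133, 118, 109, 107, 107, 107, 107, 107, 106, 107, 107, 108, 109, 108, 108, 108, 107, 106]
```

move_arm(
  increments=[
    {"x":0,"y":0,"z":0.8,"rx":0,"ry":0,"rz":0,"jaw":-1},
    {"x":0,"y":0,"z":0.7,"rx":0,"ry":0,"rz":0,"jaw":-1},
    {"x":0,"y":0,"z":0,"rx":0,"ry":0,"rz":0,"jaw":-1},
    {"x":0,"y":0,"z":0,"rx":0,"ry":0,"rz":0,"jaw":-1},
  ],
)

```text
time_s: 8.2
position: [0.6323, 0.0828, 0.1455]
ee_rot: [-2.733, -0.001, -1.637]
force: [-0.5, 0.3, -0.7]
finger_gap: 0.0111
grip_force: 58.8
```

```bash
python3 - <<'E'
from h import *
for i in range(3):
    o,p,R=state(); print(o['time_s'],p.round(4),np.degrees(o['ee_rot']).round(2),'rail',railpos(p).round(1),np.degrees((R.inv()*RT).as_rotvec()).round(2),np.round(o['force'],1)); S=cam('scene')
zt=R.apply([0,0,1]); print('tip',proj(S,p+.0635*zt)); np.save('s4.npy',S,allow_pickle=True)
E
```

```text
8.2 [0.6323 0.0828 0.1455] [-1.5661e+02 -6.0000e-02 -9.3790e+01] rail [  2.  -31.2  59.4] [-0.39 -0.03  0.08] [-0.5  0.3 -0.7]
8.25 [0.6324 0.0828 0.1457] [-1.5659e+02 -6.0000e-02 -9.3790e+01] rail [  2.2 -31.2  59.6] [-0.41 -0.03  0.08] [-0.2 -0.2 -1.9]
8.3 [0.6324 0.0828 0.1458] [-1.5658e+02 -6.0000e-02 -9.3790e+01] rail [  2.3 -31.2  59.7] [-0.42 -0.03  0.08] [-0.5 -0.5 -1.1]
tip [363.57360427 230.95317807]
```

move_arm(
  increments=[
    {"x":0,"y":0,"z":0.5,"rx":-0.4,"ry":0,"rz":0,"jaw":-1},
    {"x":0,"y":-0.2,"z":0,"rx":0,"ry":0,"rz":0,"jaw":-1},
    {"x":0,"y":-0.2,"z":0,"rx":0,"ry":0,"rz":0,"jaw":-1},
    {"x":0,"y":0,"z":0,"rx":0,"ry":0,"rz":0,"jaw":-1},
  ],
)

```text
time_s: 8.85
position: [0.6374, 0.0824, 0.1421]
ee_rot: [-2.742, -0.001, -1.637]
force: [-1.8, -0.2, -1.7]
finger_gap: 0.0109
grip_force: 58.9
```

```bash
python3 - <<'E'
from h import *
o,p,R=state(); print(o['time_s'],'rail',railpos(p).round(1),np.degrees((R.inv()*RT).as_rotvec()).round(2),'Frail',(np.array([rx,ry,rz])@o['force']).round(1))
E
```

```text
8.85 rail [  5.4 -31.3  54.3] [ 0.08 -0.03  0.08] Frail [-2.4 -0.4 -0.9]
```

move_arm(
  increments=[
    {"x":0,"y":-0.15,"z":0,"rx":0,"ry":0,"rz":0,"jaw":-1},
    {"x":0,"y":0,"z":0,"rx":0,"ry":0,"rz":0,"jaw":-1},
  ],
)

```text
time_s: 9.1
position: [0.6378, 0.0824, 0.1421]
ee_rot: [-2.743, -0.001, -1.637]
force: [-4.5, 1.0, -1.8]
finger_gap: 0.0112
grip_force: 59.1
```

```bash
cat > st.py <<'E'
from h import *
o,p,R=state(); print(o['time_s'],'rail',railpos(p).round(1),np.degrees((R.inv()*RT).as_rotvec()).round(2),'Frail',(np.array([rx,ry,rz])@o['force']).round(1),'T',(np.array([rx,ry,rz])@o['torque']).round(2),'gap',round(o['finger_gap'],4),'j6',round(o['joints'][5],2))
E
python3 st.py
```

```text
9.1 rail [  5.8 -31.3  54.2] [ 0.18 -0.03  0.09] Frail [-4.9  0.7  0.1] T [-0.03  1.83 -0.01] gap 0.0112 j6 -1.48
```

move_arm(
  increments=[
    {"x":0,"y":0.4,"z":0,"rx":0,"ry":0,"rz":0,"jaw":-1},
    {"x":0,"y":0.4,"z":0,"rx":0,"ry":0,"rz":0,"jaw":-1},
    {"x":0,"y":0.3,"z":0,"rx":0,"ry":0,"rz":0,"jaw":-1},
    {"x":0,"y":0,"z":0,"rx":0,"ry":0,"rz":0,"jaw":-1},
  ],
)

```text
time_s: 9.6
position: [0.6293, 0.0829, 0.1391]
ee_rot: [-2.74, -0.001, -1.637]
force: [0.2, -0.0, -0.9]
finger_gap: 0.011
grip_force: 58.9
```

```bash
python3 st.py
```

```text
9.6 rail [ -3.2 -31.3  54.7] [-0.04 -0.03  0.08] Frail [-0.2 -0.  -0.9] T [-0.04  0.51  0.01] gap 0.011 j6 -1.48
```

move_arm(
  increments=[
    {"x":0,"y":0.25,"z":0,"rx":0,"ry":0,"rz":0,"jaw":-1},
    {"x":0,"y":0.15,"z":0,"rx":0,"ry":0,"rz":0,"jaw":-1},
    {"x":0,"y":0,"z":0,"rx":0,"ry":0,"rz":0,"jaw":-1},
  ],
)

```text
time_s: 9.98
position: [0.6255, 0.0832, 0.1373]
ee_rot: [-2.74, -0.001, -1.637]
force: [-0.5, 0.3, -1.0]
finger_gap: 0.011
grip_force: 58.9
```

```bash
python3 st.py
```

```text
9.975 rail [ -7.5 -31.3  54.5] [-0.   -0.03  0.08] Frail [-0.8  0.3 -0.8] T [ 0.02  0.5  -0.03] gap 0.011 j6 -1.48
```

move_arm(
  increments=[
    {"x":0,"y":0.2,"z":0,"rx":0,"ry":0,"rz":0,"jaw":-1},
    {"x":0,"y":0,"z":0,"rx":0,"ry":0,"rz":0,"jaw":-1},
  ],
)

```text
time_s: 10.22
position: [0.6239, 0.0833, 0.1367]
ee_rot: [-2.74, -0.001, -1.637]
force: [0.4, 0.3, -0.9]
finger_gap: 0.0113
grip_force: 58.9
```

```bash
python3 st.py
```

```text
10.225 rail [ -9.1 -31.3  54.6] [-0.04 -0.03  0.08] Frail [-0.   0.3 -1. ] T [-0.    0.32 -0.03] gap 0.0113 j6 -1.48
```

move_arm(
  increments=[
    {"x":0,"y":0.2,"z":0,"rx":0,"ry":0,"rz":0,"jaw":-1},
    {"x":0,"y":0,"z":0,"rx":0,"ry":0,"rz":0,"jaw":-1},
  ],
)

```text
time_s: 10.48
position: [0.6233, 0.0833, 0.1367]
ee_rot: [-2.737, -0.001, -1.637]
force: [4.6, -0.1, -1.4]
finger_gap: 0.0111
grip_force: 58.8
```

```bash
python3 st.py; python3 - <<'E'
from h import *
S=cam('scene'); o,p,R=state(); zt=R.apply([0,0,1]); u,v=proj(S,p+.0335*zt).astype(int); print(u,v,'tip',proj(S,p+.0635*zt))
save(S,'s5.png',(u-45,v-30,u+45,v+37)); np.save('s5.npy',S,allow_pickle=True)
E
```

```text
10.475 rail [ -9.7 -31.3  54.9] [-0.17 -0.03  0.07] Frail [ 3.7  0.2 -3.1] T [ 0.01 -0.58  0.01] gap 0.0111 j6 -1.48
358 218 tip [360.1455193  229.70630748]
scale 8.88888888888889
```

View pics/s5.png

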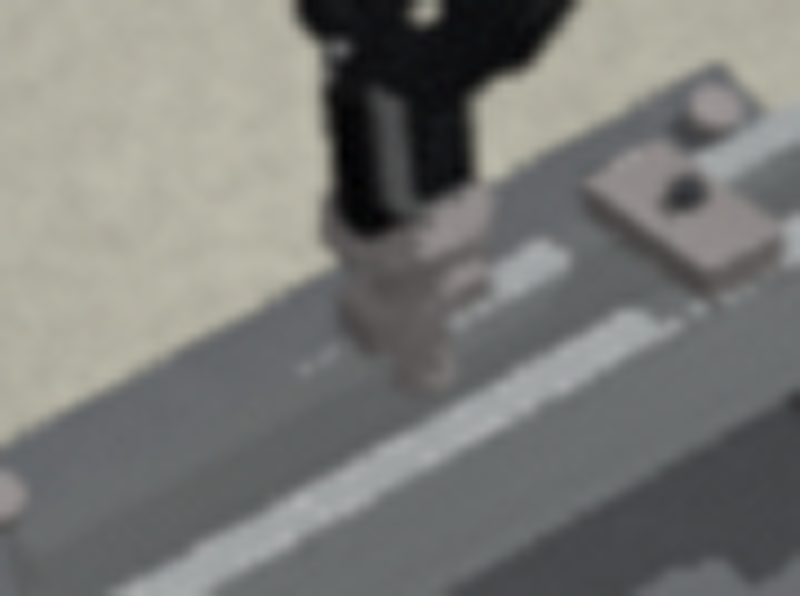

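The last picture shows the plunger tip inside the slot, against the robot-side lip at crop (430,375). The probe touched at rail x of about +5.2 and -9.1 in my rail frame, so the slot centre is at -2.0. I centre the stud and go down.

move_arm(
  increments=[
    {"x":0,"y":-0.5,"z":0,"rx":0,"ry":0,"rz":0,"jaw":-1},
    {"x":0,"y":-0.41,"z":0,"rx":0,"ry":0,"rz":0,"jaw":-1},
    {"x":0,"y":0,"z":0.6,"rx":0,"ry":0,"rz":0,"jaw":-1},
    {"x":0,"y":0,"z":0.6,"rx":0,"ry":0,"rz":0,"jaw":-1},
    {"x":0,"y":0,"z":0,"rx":0,"ry":0,"rz":0,"jaw":-1},
  ],
)

```text
time_s: 11.15
position: [0.6342, 0.0825, 0.1271]
ee_rot: [-2.742, -0.001, -1.637]
force: [0.1, -0.1, -2.1]
finger_gap: 0.0114
grip_force: 59.0
```

```bash
python3 st.py
```

```text
11.15 rail [ -3.4 -31.4  41.7] [ 0.11 -0.04  0.08] Frail [-0.7 -0.  -2. ] T [0.01 0.48 0.06] gap 0.0114 j6 -1.48
```

move_arm(
  increments=[
    {"x":0,"y":0,"z":0,"rx":0,"ry":0,"rz":0,"jaw":-1},
    {"x":0,"y":0,"z":0,"rx":0,"ry":0,"rz":0,"jaw":-1},
  ],
)

```text
time_s: 11.4
position: [0.635, 0.0826, 0.1284]
ee_rot: [-2.74, -0.001, -1.637]
force: [-0.4, -0.4, -1.5]
finger_gap: 0.0112
grip_force: 59.0
```

```bash
python3 st.py
```

```text
11.4 rail [ -2.2 -31.3  42.7] [-0.02 -0.03  0.08] Frail [-0.9 -0.4 -1.3] T [-0.03  0.55  0.04] gap 0.0112 j6 -1.48
```

move_arm(
  increments=[
    {"x":0,"y":-0.02,"z":0.3,"rx":0,"ry":0,"rz":0,"jaw":-1},
    {"x":0,"y":0,"z":0.3,"rx":0,"ry":0,"rz":0,"jaw":-1},
    {"x":0,"y":0,"z":0.2,"rx":0,"ry":0,"rz":0,"jaw":-1},
    {"x":0,"y":0,"z":0.2,"rx":0,"ry":0,"rz":0,"jaw":-1},
    {"x":0,"y":0,"z":0.2,"rx":0,"ry":0,"rz":0,"jaw":-1},
    {"x":0,"y":0,"z":0,"rx":0,"ry":0,"rz":0,"jaw":-1},
  ],
)

```text
time_s: 12.15
position: [0.6398, 0.0822, 0.1171]
ee_rot: [-2.74, -0.001, -1.637]
force: [-0.5, -0.6, -2.3]
finger_gap: 0.0111
grip_force: 59.0
```

```bash
python3 st.py
```

```text
12.15 rail [ -2.2 -31.3  30.4] [ 0.01 -0.04  0.08] Frail [-1.3 -0.7 -1.9] T [ 0.01  0.52 -0.03] gap 0.0111 j6 -1.48
```

move_arm(
  increments=[
    {"x":0,"y":0,"z":0.2,"rx":0,"ry":0,"rz":0,"jaw":-1},
    {"x":0,"y":0,"z":0.2,"rx":0,"ry":0,"rz":0,"jaw":-1},
    {"x":0,"y":0,"z":0.2,"rx":0,"ry":0,"rz":0,"jaw":-1},
    {"x":0,"y":0,"z":0,"rx":0,"ry":0,"rz":0,"jaw":-1},
  ],
)

```text
time_s: 12.65
position: [0.6423, 0.082, 0.1119]
ee_rot: [-2.74, -0.001, -1.637]
force: [-0.4, -1.5, 1.2]
finger_gap: 0.0111
grip_force: 59.4
```

```bash
python3 st.py
```

```text
12.65 rail [ -1.9 -31.3  24.6] [-0.02 -0.03  0.08] Frail [ 0.2 -1.5  1.2] T [-0.01  0.56  0.01] gap 0.0111 j6 -1.48
```

move_arm(
  increments=[
    {"x":0,"y":0,"z":0.2,"rx":0,"ry":0,"rz":0,"jaw":-1},
    {"x":0,"y":0,"z":0.2,"rx":0,"ry":0,"rz":0,"jaw":-1},
    {"x":0,"y":0,"z":0,"rx":0,"ry":0,"rz":0,"jaw":-1},
  ],
)

```text
time_s: 13.02
position: [0.6439, 0.0819, 0.1082]
ee_rot: [-2.74, -0.001, -1.637]
force: [-2.8, -0.0, 2.4]
finger_gap: 0.0112
grip_force: 59.7
```

```bash
python3 st.py
```

```text
13.025 rail [ -1.9 -31.3  20.6] [-0.02 -0.03  0.08] Frail [-1.6 -0.2  3.3] T [-0.03  0.58  0.01] gap 0.0112 j6 -1.48
```

move_arm(
  increments=[
    {"x":-0.6,"y":0,"z":0,"rx":0,"ry":0,"rz":0,"jaw":-1},
    {"x":-0.6,"y":0,"z":0,"rx":0,"ry":0,"rz":0,"jaw":-1},
    {"x":-0.6,"y":0,"z":0,"rx":0,"ry":0,"rz":0,"jaw":-1},
    {"x":-0.6,"y":0,"z":0,"rx":0,"ry":0,"rz":0,"jaw":-1},
    {"x":-0.5,"y":0,"z":0,"rx":0,"ry":0,"rz":0,"jaw":-1},
    {"x":-0.3,"y":0,"z":0,"rx":0,"ry":0,"rz":0,"jaw":-1},
    {"x":0,"y":0,"z":0,"rx":0,"ry":0,"rz":0,"jaw":-1},
  ],
)

```text
time_s: 13.9
position: [0.6458, 0.1151, 0.1081]
ee_rot: [-2.74, 0.001, -1.635]
force: [-1.5, 1.3, 3.3]
finger_gap: 0.0114
grip_force: 59.7
```

```bash
python3 st.py
```

```text
13.9 rail [-2.1  2.  20.6] [-0.    0.12  0.12] Frail [-0.2  1.2  3.7] T [0.15 0.51 0.01] gap 0.0114 j6 -1.43
```

Not at the stop yet, so I continue in small steps.

move_arm(
  increments=[
    {"x":-0.25,"y":0,"z":0,"rx":0,"ry":0,"rz":0,"jaw":-1},
    {"x":-0.25,"y":0,"z":0,"rx":0,"ry":0,"rz":0,"jaw":-1},
    {"x":0,"y":0,"z":0,"rx":0,"ry":0,"rz":0,"jaw":-1},
  ],
)

```text
time_s: 14.28
position: [0.6462, 0.1194, 0.1081]
ee_rot: [-2.74, 0.0, -1.636]
force: [-1.4, 0.5, 3.2]
finger_gap: 0.0114
grip_force: 59.7
```

```bash
python3 st.py
```

```text
14.275 rail [-2.1  6.3 20.6] [-0.01  0.04  0.09] Frail [-0.   0.4  3.5] T [-0.15  0.54 -0.02] gap 0.0114 j6 -1.42
```

move_arm(
  increments=[
    {"x":-0.2,"y":0,"z":0,"rx":0,"ry":0,"rz":0,"jaw":-1},
    {"x":0,"y":0,"z":0,"rx":0,"ry":0,"rz":0,"jaw":-1},
  ],
)

```text
time_s: 14.52
position: [0.6463, 0.1211, 0.1081]
ee_rot: [-2.74, -0.001, -1.637]
force: [-1.7, -2.0, 3.5]
finger_gap: 0.0115
grip_force: 59.7
```

```bash
python3 st.py
```

```text
14.525 rail [-2.1  8.  20.6] [-0.01  0.    0.09] Frail [-0.1 -2.1  3.8] T [-0.35  0.51  0.  ] gap 0.0115 j6 -1.41
```

move_arm(
  increments=[
    {"x":-0.1,"y":0,"z":0,"rx":0,"ry":0,"rz":0,"jaw":-1},
    {"x":-0.05,"y":0,"z":0,"rx":0,"ry":0,"rz":0,"jaw":-1},
    {"x":0,"y":0,"z":0,"rx":0,"ry":0,"rz":0,"jaw":-1},
  ],
)

```text
time_s: 14.9
position: [0.6464, 0.1223, 0.1081]
ee_rot: [-2.74, -0.001, -1.637]
force: [-0.4, -2.3, 3.0]
finger_gap: 0.0112
grip_force: 59.7
```

```bash
python3 st.py
```

```text
14.9 rail [-2.1  9.1 20.5] [-0.01 -0.04  0.08] Frail [ 0.9 -2.4  2.8] T [-0.57  0.47  0.03] gap 0.0112 j6 -1.41
```

move_arm(
  increments=[
    {"x":-0.1,"y":0,"z":0,"rx":0,"ry":0,"rz":0,"jaw":-1},
    {"x":-0.1,"y":0,"z":0,"rx":0,"ry":0,"rz":0,"jaw":-1},
    {"x":0,"y":0,"z":0,"rx":0,"ry":0,"rz":0,"jaw":-1},
  ],
)

```text
time_s: 15.28
position: [0.6464, 0.1225, 0.1081]
ee_rot: [-2.74, -0.005, -1.639]
force: [-3.1, -7.5, 3.9]
finger_gap: 0.011
grip_force: 59.9
```

```bash
python3 st.py
```

```text
15.275 rail [-2.1  9.4 20.6] [-0.01 -0.27  0.02] Frail [-0.9 -7.7  4.6] T [-1.59  0.54  0.  ] gap 0.011 j6 -1.41
```

Contact with the stop is at rail y ≈ 9.0. I ease off, then press down 5 mm.

move_arm(
  increments=[
    {"x":0.12,"y":0,"z":0,"rx":0,"ry":0,"rz":0,"jaw":-1},
    {"x":0,"y":0,"z":0.2,"rx":0,"ry":0,"rz":0,"jaw":-1},
    {"x":0,"y":0,"z":0.2,"rx":0,"ry":0,"rz":0,"jaw":-1},
    {"x":0,"y":0,"z":0.1,"rx":0,"ry":0,"rz":0,"jaw":-1},
    {"x":0,"y":0,"z":0,"rx":0,"ry":0,"rz":0,"jaw":-1},
    {"x":0,"y":0,"z":0,"rx":0,"ry":0,"rz":0,"jaw":-1},
  ],
)

```text
time_s: 16.02
position: [0.6484, 0.1222, 0.1036]
ee_rot: [-2.74, -0.002, -1.638]
force: [-3.1, -4.5, 4.2]
finger_gap: 0.0112
grip_force: 60.1
```

```bash
python3 st.py
```

```text
16.025 rail [-2.   9.2 15.7] [-0.02 -0.13  0.05] Frail [-1.  -4.7  4.9] T [-1.14  0.59 -0.05] gap 0.0112 j6 -1.41
```

move_arm(
  increments=[
    {"x":0,"y":0,"z":0.1,"rx":0,"ry":0,"rz":0,"jaw":-1},
    {"x":0,"y":0,"z":0,"rx":0,"ry":0,"rz":0,"jaw":-1},
    {"x":0,"y":0,"z":0,"rx":0,"ry":0,"rz":10,"jaw":-1},
    {"x":0,"y":0,"z":0,"rx":0,"ry":0,"rz":10,"jaw":-1},
    {"x":0,"y":0,"z":0,"rx":0,"ry":0,"rz":10,"jaw":-1},
    {"x":0,"y":0,"z":0,"rx":0,"ry":0,"rz":0,"jaw":-1},
  ],
)

```text
time_s: 16.77
position: [0.6481, 0.1221, 0.1022]
ee_rot: [-2.789, 0.194, -2.127]
force: [-4.6, -4.2, 4.7]
finger_gap: 0.011
grip_force: 60.0
```

```bash
python3 st.py
```

```text
16.775 rail [-2.8  9.1 14.5] [ 2.0e-02 -1.6e-01 -3.0e+01] Frail [-2.2 -4.5  6. ] T [-1.24  0.8   0.  ] gap 0.011 j6 -0.89
```

move_arm(
  increments=[
    {"x":0,"y":0,"z":0,"rx":0,"ry":0,"rz":10,"jaw":-1},
    {"x":0,"y":0,"z":0,"rx":0,"ry":0,"rz":10,"jaw":-1},
    {"x":0,"y":0,"z":0,"rx":0,"ry":0,"rz":10,"jaw":-1},
    {"x":0,"y":0,"z":0,"rx":0,"ry":0,"rz":0,"jaw":-1},
  ],
)

```text
time_s: 17.27
position: [0.6483, 0.1217, 0.1023]
ee_rot: [-2.93, 0.343, -2.649]
force: [-3.8, -5.6, 4.0]
finger_gap: 0.0114
grip_force: 60.0
```

```bash
python3 st.py
```

```text
17.275 rail [-2.6  8.7 14.5] [ -0.07  -0.2  -60.01] Frail [-1.5 -5.8  5. ] T [-1.38  0.72  0.  ] gap 0.0114 j6 -0.36
```

move_arm(
  increments=[
    {"x":0,"y":0,"z":0,"rx":0,"ry":0,"rz":10,"jaw":-1},
    {"x":0,"y":0,"z":0,"rx":0,"ry":0,"rz":10,"jaw":-1},
    {"x":0,"y":0,"z":0,"rx":0,"ry":0,"rz":10,"jaw":-1},
    {"x":0,"y":0,"z":0,"rx":0,"ry":0,"rz":0,"jaw":-1},
    {"x":0,"y":0,"z":0,"rx":0,"ry":0,"rz":0,"jaw":-1},
  ],
)

```text
time_s: 17.9
position: [0.649, 0.1211, 0.1029]
ee_rot: [-3.137, 0.402, 3.075]
force: [-2.4, -6.8, 4.8]
finger_gap: 0.011
grip_force: 59.9
```

```bash
python3 st.py
```

```text
17.9 rail [-1.6  8.1 14.7] [ -0.26  -0.17 -89.99] Frail [ 0.1 -6.9  5.2] T [-1.77  0.49 -0.09] gap 0.011 j6 0.16
```

Quarter turn done with no torque build-up. I ease the stop force and let the stud rise.

move_arm(
  increments=[
    {"x":0,"y":-0.05,"z":-0.2,"rx":0,"ry":0,"rz":0,"jaw":-1},
    {"x":0,"y":0,"z":-0.2,"rx":0,"ry":0,"rz":0,"jaw":-1},
    {"x":0,"y":0,"z":-0.15,"rx":0,"ry":0,"rz":0,"jaw":-1},
    {"x":0,"y":0,"z":0,"rx":0,"ry":0,"rz":0,"jaw":-1},
    {"x":0,"y":0,"z":0,"rx":0,"ry":0,"rz":0,"jaw":-1},
  ],
)

```text
time_s: 18.52
position: [0.6468, 0.1212, 0.1077]
ee_rot: [-3.138, 0.402, 3.075]
force: [-3.0, -6.4, 4.1]
finger_gap: 0.0112
grip_force: 59.8
```

```bash
python3 st.py
```

```text
18.525 rail [-1.8  8.1 20. ] [ -0.19  -0.14 -89.97] Frail [-0.8 -6.6  4.8] T [-1.46  0.46  0.  ] gap 0.0112 j6 0.16
```

move_arm(
  increments=[
    {"x":0,"y":-0.06,"z":-0.1,"rx":0,"ry":0,"rz":0,"jaw":-1},
    {"x":0,"y":0,"z":-0.1,"rx":0,"ry":0,"rz":0,"jaw":-1},
    {"x":0,"y":0,"z":0,"rx":0,"ry":0,"rz":0,"jaw":-1},
  ],
)

```text
time_s: 18.9
position: [0.6461, 0.1212, 0.109]
ee_rot: [-3.139, 0.402, 3.075]
force: [2.4, -5.9, -3.3]
finger_gap: 0.0113
grip_force: 59.3
```

```bash
python3 st.py
```

```text
18.9 rail [-1.9  8.1 21.5] [ -0.12  -0.09 -89.96] Frail [ 1.3 -5.7 -4.1] T [-1.23  0.04 -0.02] gap 0.0113 j6 0.16
```

move_arm(
  increments=[
    {"x":0,"y":0,"z":-0.1,"rx":0,"ry":0,"rz":0,"jaw":-1},
    {"x":0,"y":0,"z":-0.1,"rx":0,"ry":0,"rz":0,"jaw":-1},
    {"x":0,"y":0,"z":0,"rx":0,"ry":0,"rz":0,"jaw":-1},
  ],
)

```text
time_s: 19.27
position: [0.6459, 0.1212, 0.1091]
ee_rot: [-3.139, 0.401, 3.075]
force: [14.2, -4.9, -19.1]
finger_gap: 0.0107
grip_force: 59.1
```

```bash
python3 st.py
```

```text
19.275 rail [-2.1  8.1 21.6] [-8.000e-02 -1.100e-01 -8.998e+01] Frail [  5.9  -3.9 -23.2] T [-0.95 -0.98  0.  ] gap 0.0107 j6 0.16
```

It is locked: it stops at the 8 mm height and resists a 23 N pull. I relax, release and retreat.

move_arm(
  increments=[
    {"x":0,"y":0,"z":0.2,"rx":0,"ry":0,"rz":0,"jaw":-1},
    {"x":0,"y":0,"z":0,"rx":0,"ry":0,"rz":0,"jaw":-1},
    {"x":0,"y":0,"z":0,"rx":0,"ry":0,"rz":0,"jaw":-0.4},
    {"x":0,"y":0,"z":0,"rx":0,"ry":0,"rz":0,"jaw":-0.3},
    {"x":0,"y":0,"z":0,"rx":0,"ry":0,"rz":0,"jaw":-0.3},
    {"x":0,"y":0,"z":0,"rx":0,"ry":0,"rz":0,"jaw":-0.3},
  ],
)

```text
time_s: 20.02
position: [0.6458, 0.1225, 0.1096]
ee_rot: [-3.141, 0.402, 3.076]
force: [0.4, 0.2, 0.4]
finger_gap: 0.0301
grip_force: 0.0
```

```bash
python3 st.py
```

```text
20.025 rail [-2.1  9.3 22.1] [-1.00e-02  2.00e-02 -8.99e+01] Frail [0.5 0.2 0.2] T [-0.05  0.37 -0.03] gap 0.0301 j6 0.16
```

move_arm(
  increments=[
    {"x":0,"y":0,"z":-1.5,"rx":0,"ry":0,"rz":0,"jaw":-0.3},
    {"x":0,"y":0,"z":-3,"rx":0,"ry":0,"rz":0,"jaw":-0.3},
    {"x":0,"y":0,"z":-4,"rx":0,"ry":0,"rz":0,"jaw":-0.3},
    {"x":0,"y":0,"z":-4,"rx":0,"ry":0,"rz":0,"jaw":-0.3},
    {"x":0,"y":0,"z":-4,"rx":0,"ry":0,"rz":0,"jaw":-0.3},
    {"x":0,"y":0,"z":0,"rx":0,"ry":0,"rz":0,"jaw":-0.3},
  ],
)

```text
time_s: 20.78
position: [0.5826, 0.1271, 0.2665]
ee_rot: [3.141, 0.409, 3.076]
force: [0.2, 0.2, 0.1]
finger_gap: 0.0299
grip_force: 0.0
```

```bash
python3 - <<'E'
from h import *
# numeric check without viewing: black handle in scene & top, stop edges unchanged
S=cam('scene'); T=cam('top'); Op=O-.002*rx; mid=Op+.0085*ry+.008*rz
pts=[]
for c,n in((S,'scene'),(T,'top')):
    u,v=proj(c,mid+.03*rz); g=c['frame'].max(2); x0,y0=int(u)-14,int(v)-14
    m=(g[y0:y0+28,x0:x0+28]<45).astype(np.uint8); k,lab,st,ce=cv2.connectedComponentsWithStats(m); 
    print(n,'pred',u.round(1),v.round(1),[(s.tolist(),(q+[x0,y0]).round(1).tolist()) for s,q in zip(st[1:],ce[1:]) if s[4]>10])
    i=1+st[1:,4].argmax(); P=np.argwhere(lab==i)[:,::-1].astype(np.float32); print(cv2.minAreaRect(P)); pts.append(ce[i]+[x0,y0])
    a,b=proj(c,mid+.044*rz-.015*rx),proj(c,mid+.044*rz+.015*rx); print(' handle x dir px',a.round(1),b.round(1))
X,e=tri(S,pts[0],T,pts[1]); print('handle rail coords',railpos(X),e)
T0=np.load('top0.npy',allow_pickle=True).item(); S0=np.load('scene0.npy',allow_pickle=True).item()
# stop shift check: match template of stop between pics
for c0,c,b in((S0,S,(392,202,404,222)),(T0,T,(195,148,206,172))):
    x0,y0,x1,y1=b; t=c0['frame'][y0:y1,x0:x1]; r=cv2.matchTemplate(c['frame'][y0-6:y1+6,x0-6:x1+6],t,cv2.TM_CCOEFF_NORMED); print(cv2.minMaxLoc(r)[1::2])
E
python3 st.py
```

```text
scene pred 376.2 206.2 [([8, 7, 13, 21, 195], [376.4, 209.1])]
((14.458623886108398, 17.003448486328125), (20.51223373413086, 11.54332160949707), 85.2363510131836)
 handle x dir px [371.2 197.6] [380.6 204.3]
top pred 213.0 162.4 [([0, 8, 23, 20, 187], [210.1, 168.2])]
((11.0, 17.5), (22.0, 19.0), 0.0)
 handle x dir px [211.8 169.2] [212.1 157.2]
handle rail coords [-21.37179599  21.13056213  11.17334413] 0.0023571860249548124
(0.9992442727088928, (6, 6))
(0.8511769771575928, (6, 6))
20.875 rail [ -1.8   9.1 188. ] [-9.000e-02  8.000e-02 -8.992e+01] Frail [-0.4 -0.4 -0.4] T [-0.    0.43  0.  ] gap 0.0302 j6 0.18
```

move_arm(
  increments=[
    {"x":4,"y":0,"z":-3,"rx":0,"ry":0,"rz":0,"jaw":-0.3},
    {"x":5,"y":0,"z":-3,"rx":0,"ry":0,"rz":0,"jaw":-0.3},
    {"x":5,"y":0,"z":0,"rx":0,"ry":0,"rz":0,"jaw":-0.3},
    {"x":5,"y":0,"z":0,"rx":0,"ry":0,"rz":0,"jaw":-0.3},
    {"x":0,"y":0,"z":0,"rx":0,"ry":0,"rz":0,"jaw":-0.3},
  ],
)

```text
time_s: 21.5
position: [0.3783, 0.139, 0.2384]
ee_rot: [-3.138, 0.394, 3.079]
force: [-0.1, -1.0, 0.6]
finger_gap: 0.0296
grip_force: 0.0
```

```bash
python3 - <<'E'
from h import *
S=cam('scene'); T=cam('top'); Op=O-.002*rx; mid=Op+.0085*ry+.008*rz
for c,n in((S,'scene'),(T,'top')):
    u,v=proj(c,mid+.03*rz); g=c['frame'].max(2); x0,y0=int(u)-12,int(v)-12
    m=(g[y0:y0+26,x0:x0+26]<45).astype(np.uint8); k,lab,st,ce=cv2.connectedComponentsWithStats(m); i=1+st[1:,4].argmax(); P=np.argwhere(lab==i)[:,::-1].astype(np.float32)
    print(n,'pred',u.round(1),v.round(1),st[i],ce[i]+[x0,y0],cv2.minAreaRect(P))
    # predicted handle hull for comparison
    H=np.array([proj(c,mid+a*.015*rx+b*.006*ry+h*rz) for a in(-1,1) for b in(-1,1) for h in(.006,.044)],np.float32); print(' pred rect',cv2.minAreaRect(H))
    if n=='scene': ps=ce[i]+[x0,y0]
    else: X,e=tri(S,ps,T,ce[i]+[x0,y0]); print('handle',railpos(X),e)
print('row of top image, across shoulder/stop gap:')
u,v=proj(T,mid+.012*ry); 
for r in range(int(v)-5,int(v)+10,2): print(r,T['frame'].mean(2)[r,195:228].astype(int).tolist())
E
```

```text
scene pred 376.2 206.2 [  6   5  13  21 199] [376.45728643 209.13065327] ((12.500001907348633, 15.0), (20.51223373413086, 11.626367568969727), 85.2363510131836)
 pred rect ((376.512939453125, 208.07489013671875), (23.852914810180664, 13.676309585571289), 85.19329833984375)
top pred 213.0 162.4 [10  6  7 14 89] [212.95505618 162.71910112] ((13.0, 12.5), (13.0, 6.0), 90.0)
 pred rect ((213.23431396484375, 162.15097045898438), (7.349727153778076, 14.403491020202637), 1.4300588369369507)
handle [-4.55940261 10.33459991 27.56459346] 0.000181007989074033
row of top image, across shoulder/stop gap:
155 [124, 129, 136, 129, 126, 127, 127, 130, 130, 130, 128, 135, 72, 101, 113, 126, 121, 116, 109, 112, 115, 113, 125, 105, 93, 101, 101, 139, 138, 140, 153, 153, 152]
157 [149, 151, 144, 129, 126, 127, 127, 130, 128, 130, 128, 137, 80, 138, 119, 61, 12, 7, 7, 4, 9, 5, 117, 90, 90, 80, 93, 102, 101, 101, 103, 116, 120]
159 [151, 150, 143, 129, 114, 86, 73, 69, 112, 119, 128, 134, 123, 126, 75, 23, 19, 8, 18, 10, 5, 9, 86, 87, 87, 86, 89, 86, 102, 104, 102, 102, 103]
161 [151, 151, 114, 129, 106, 66, 58, 64, 77, 87, 128, 111, 127, 132, 74, 24, 18, 16, 19, 12, 3, 3, 85, 87, 89, 88, 86, 89, 101, 103, 102, 102, 102]
163 [127, 120, 110, 128, 126, 128, 127, 128, 129, 129, 129, 129, 128, 129, 77, 25, 18, 13, 15, 12, 1, 8, 87, 89, 86, 88, 89, 91, 102, 104, 102, 103, 103]
165 [150, 150, 128, 129, 128, 129, 128, 131, 131, 130, 130, 126, 60, 124, 76, 26, 17, 17, 19, 4, 2, 14, 86, 88, 89, 89, 90, 89, 89, 84, 87, 89, 91]
167 [153, 151, 139, 128, 129, 128, 126, 130, 128, 130, 129, 127, 80, 102, 65, 19, 20, 21, 13, 7, 10, 34, 87, 90, 91, 93, 103, 102, 102, 102, 102, 101, 103]
169 [91, 90, 83, 102, 99, 110, 110, 128, 128, 125, 127, 111, 78, 88, 60, 37, 37, 25, 21, 22, 65, 105, 114, 97, 98, 93, 93, 97, 102, 104, 105, 110, 98]
```

```bash
python3 -c "
from cell import manip
print(manip.finish_job())"
```

```text
the job is handed in; nothing more can be done
None
```

The stud is locked in the rail, square to it and touching the stop; I released it and handed the job in at about 22 s (no result came back). It held against a 23 N upward pull, the stop showed no shift in the camera images, and neither the round-knob stud nor the jar was touched.

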